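# Cover the open movements on the watchmaker's bench

### The arm

A 6-joint arm with a two-finger parallel gripper is mounted at the origin on the work surface. World frame = base frame: x ahead of the robot, y to its left, z up, the work surface at z = 0. Lengths are in m, angles in rad, forces in N, time in s.
With the tool pointing down it reaches from about 0.225 to 0.875 m from the base axis. Payload 3.4 kg.
Tool frame: the origin (TCP) lies on the centre line of the jaws, within the pads' length; the fingertips stand 11 mm ahead of it and the grasp point (between the pads) lies 8 mm behind it; z points along the fingers, y is the line along which they close (so a half turn about z gives the same grasp; the last joint's range is limited). The gripper opens to 85 mm and grips with 20 to 120 N. Pads are 22 mm wide; open, the fingers measure 114 mm over their backs; the gripper's body (76 mm by 85 mm) begins 54 mm behind the grasp point. The pads swing forward as they close: fully open they stand 13 mm farther back than shut.
Start: joints at [-1.287, 0.276, 1.505, -0, 1.361, -0.121], TCP at [0.226, -0.529, 0.242] pointing down, gripper open.
Joint ranges: [-2.89, 2.89], [-0.75, 2.08], [0.22, 2.7], [-1.18, 4.32], [0.11, 2.71], [-2.7, 2.7]. Speed limits (rad/s): [2.57, 2.57, 3.14, 3.14, 3.14, 3.14].

### API

Orientations are given as a unit quaternion [w, x, y, z].
In Python, from rig import manip, eyes, job gives the robot as it stands.
- The arm moves only by the tool drive_tool, never from a script. Its argument "rows" is a list of rows, each a list of 3 entries, a list of its own where there are three numbers: the turn, a rotation vector about the world's x, y, z in rad, then the shift along the world's x, y, z in cm, then the finger opening in cm, from 0 to 8.54. A call has 1 to 8 rows; each row shifts and turns the commanded pose from where the row before left it; what a row does not reach is not made up. A row lasts 1/8 s, in which the tool goes at most 62.5 mm and 10.7 degrees, less where a joint would pass 70% of its speed; a pose out of reach is approached as far as the arm can. A call is refused whole if a number of a shift passes 6.25 or a number of a turn 0.188, either way. A call with a gripper value outside its range is refused whole. The fingers move at their own pace and stop on an object; "force" is the grip in N (left out, the last holds). Time passes only in rows, so rows that do not move let the fingers close. It gives the time, the measured TCP pose, the force, the opening and the grip force at its end, in the units of the state.
- manip.get_state(): the state, without advancing time (a new reading comes with each control period).
- eyes.get_image(name): name is "scene" or "top"; returns the picture (420x560x3 uint8, red, green, blue); there is no depth.
- eyes.get_calibration(name): a dict with "camera_matrix" (3x3 intrinsics, pixels), "view" (4x4, takes a point from world to camera coordinates). Camera axes: x right, y up, looking along -z (the intrinsics and any distortion apply to the point x, -y, -z); pixel columns grow to the right and rows downward; lengths in m; the calibration is good to about 2 mm. A picture is of the moment at which its call begins. get_calibration takes no time and is no camera call.
- job.sign_off(): hands the job in; it is judged then, once.
The state is a dict: "clock": time; "qpos": joint angles; "qd": joint speeds; "effort": joint torques, N m; "position": TCP position; "ee_rot": TCP orientation; "contact_force": force on the tool from outside, world axes, zero at the start; "moment": the same for the moment, N m; "width": finger opening in m; "gripper_force": force on a finger pad.
Only numpy, scipy, OpenCV 4.12 (cv2) and the standard library are available. Lean on these libraries where they do the work, as an engineer would, in place of code of your own. Each camera call takes 0.05 s, during which the arm holds its last target. There are 200 camera calls.

### The job

Closing time: the four open movements on the bench must be kept free of dust. Take the stack of dust covers apart and set each cover down gently, without dropping it, over the movement in the tray of its size (the smallest cover on the smallest tray, and so on up to the largest), so that it stands flat on the tray's floor inside the rim. Leave the trays, the eyeglass and the oil stand where they are.

Things in the scene. Friction and masses are not known exactly. Their poses are not given: they have to be found in the camera images.
- cover_s: The smallest dust cover, top of the stack: round frosted, slightly see-through acrylic cap, outside diameter 42 mm, open below, walls 2.5 mm, flat top 26 mm up, on its middle an upright black knob (14 mm diameter, 16 mm tall). It stands over the knob of the next larger cover: lift 20 mm straight up first. Origin: centre of the lower edge, z up; knob's top 42 mm above it.
- cover_m: The second smallest dust cover, second from the top: round frosted, slightly see-through acrylic cap, outside diameter 56 mm, open below, walls 2.5 mm, flat top 26 mm up, on its middle an upright black knob (14 mm diameter, 16 mm tall). It stands over the knob of the next larger cover: lift 20 mm straight up first. Origin: centre of the lower edge, z up; knob's top 42 mm above it.
- cover_l: The second largest dust cover, third from the top: round frosted, slightly see-through acrylic cap, outside diameter 72 mm, open below, walls 2.5 mm, flat top 26 mm up, on its middle an upright black knob (14 mm diameter, 16 mm tall). It stands over the knob of the next larger cover: lift 20 mm straight up first. Origin: centre of the lower edge, z up; knob's top 42 mm above it.
- cover_xl: The largest dust cover, bottom of the stack, on the bench: round frosted, slightly see-through acrylic cap, outside diameter 88 mm, open below, walls 2.5 mm, flat top 26 mm up, on its middle an upright black knob (14 mm diameter, 16 mm tall). Origin: centre of the lower edge, z up; knob's top 42 mm above it.
- tray_s: The smallest tray: loose round blue dish, 64 mm outside, flat floor 4 mm above the bench, rim 3 mm thick, 58 mm inside, its top 9 mm above the bench. In its middle, fixed, a lady's wristwatch movement, 18 mm across (top about 14 mm above the bench). The 42 mm cover stands inside the rim with 8 mm of play all round. Origin: centre of the underside; z up.
- tray_m: The second smallest tray: loose round blue dish, 78 mm outside, flat floor 4 mm above the bench, rim 3 mm thick, 72 mm inside, its top 9 mm above the bench. In its middle, fixed, a wristwatch movement, 30 mm across (top about 14 mm above the bench). The 56 mm cover stands inside the rim with 8 mm of play all round. Origin: centre of the underside; z up.
- tray_l: The second largest tray: loose round blue dish, 94 mm outside, flat floor 4 mm above the bench, rim 3 mm thick, 88 mm inside, its top 9 mm above the bench. In its middle, fixed, a pocket-watch movement, 45 mm across (top about 14 mm above the bench). The 72 mm cover stands inside the rim with 8 mm of play all round. Origin: centre of the underside; z up.
- tray_xl: The largest tray: loose round blue dish, 110 mm outside, flat floor 4 mm above the bench, rim 3 mm thick, 104 mm inside, its top 9 mm above the bench. In its middle, fixed, a travel-clock movement, 60 mm across (top about 19 mm above the bench). The 88 mm cover stands inside the rim with 8 mm of play all round. Origin: centre of the underside; z up.
- oil_stand: A bystander: round black oil stand, 68 mm diameter, with four small grey oil wells and a thin steel centre post, 40 mm high in all, standing among the trays. Not to be disturbed. Origin: centre of the underside.
- loupe: A bystander: a watchmaker's black eyeglass standing on its wide end, 33 mm diameter, 28 mm high, near the nearer trays. Not to be disturbed. Origin: centre of the underside.
Things that resemble listed ones, but are neither listed nor needed, are in the scene too. What is shaped like the cover_l but blue or green is not meant.

How it is judged:
At the end, for the whole second after the job is handed in: Each cover stands flat in the tray of its own size: centres within 9.5 mm, lower edge within 2 mm of the tray floor's height, upright within 0.06 rad, released and at rest; every tray, the oil stand and the eyeglass are within 20 mm of where they were (horizontal distance between cover_s and tray_s below 0.0095 m and z of cover_s in the frame of tray_s between 0.002 and 0.006 m and angle between each of cover_s, cover_m, cover_l, cover_xl's own z axis and vertical below 0.06 rad and linear speed of each of cover_s, cover_m, cover_l, cover_xl below 0.01 m/s and distance of each of tray_s, tray_m, tray_l, tray_xl, oil_stand, loupe from where it was at the start of the episode below 0.02 m and horizontal distance between cover_m and tray_m below 0.0095 m and z of cover_m in the frame of tray_m between 0.002 and 0.006 m and horizontal distance between cover_l and tray_l below 0.0095 m and z of cover_l in the frame of tray_l between 0.002 and 0.006 m and horizontal distance between cover_xl and tray_xl below 0.0095 m and z of cover_xl in the frame of tray_xl between 0.002 and 0.006 m); the robot touches nothing.
It fails at once if a cover falls: it moves faster than 0.6 m/s (a drop of about 18 mm) while the fingers do not hold it ((contact force between the fingers and cover_s below 0.05 N and linear speed of cover_s above 0.6 m/s) or (contact force between the fingers and cover_m below 0.05 N and linear speed of cover_m above 0.6 m/s) or (contact force between the fingers and cover_l below 0.05 N and linear speed of cover_l above 0.6 m/s) or (contact force between the fingers and cover_xl below 0.05 N and linear speed of cover_xl above 0.6 m/s)).
It fails at once if the oil stand is pushed more than 20 mm from its place or tipped over (distance of oil_stand from where it was at the start of the episode above 0.02 m or angle between oil_stand's own z axis and vertical above 0.5 rad).
It fails at once if the eyeglass is pushed more than 20 mm from its place or tipped over (distance of loupe from where it was at the start of the episode above 0.02 m or angle between loupe's own z axis and vertical above 0.5 rad).
It fails at once if a tray is pushed more than 20 mm from its place (distance of any of tray_s, tray_m, tray_l, tray_xl from where it was at the start of the episode above 0.02 m).
It also fails if it takes over 115 s, if anything falls off the work surface, if the arm or the gripper's body presses on something with over 40 N, if the wrist force passes 120 N, or if a joint passes its speed limit or range.

## Working session

There is one attempt and no reset: what is moved stays moved. The work goes in short steps, Python scripts to look and compute and a tool call to move; the robot and the scene stay as the last step left them, time stands still between calls to the robot, and variables do not carry over. Pictures are saved under pics/ and viewed, at most 14 in all, crops included, and the job is handed in when it is done.

Besides the shell and the picture viewer there is one more tool, called after "Emit:" by a JSON object that holds its "fn" and its "kwargs". drive_tool: Moves the arm, as the interface text tells. Its arguments: {"type":"object","properties":{"rows":{"type":"array"},"force":{"type":"number"}},"required":["rows"]}

```bash
ls; mkdir -p pics
python3 - <<'E'
from rig import manip, eyes, job
import cv2
for n in("scene","top"):
    im=eyes.get_image(n); cv2.imwrite(f"pics/{n}0.png",im[:,:,::-1])
    c=eyes.get_calibration(n); print(n,c)
print(manip.get_state())
E
```

```text
pics
scene {'camera_matrix': array([[416.01495163,   0.        , 281.65239777],
       [  0.        , 416.01495163, 206.30365637],
       [  0.        ,   0.        ,   1.        ]]), 'view': array([[ 0.75409961,  0.65653851, -0.01705798, -0.41397365],
       [-0.47741815,  0.56582811,  0.67224286,  0.13808596],
       [ 0.45100521, -0.49879428,  0.74013415, -1.08144797],
       [ 0.        ,  0.        ,  0.        ,  1.        ]])}
top {'camera_matrix': array([[430.98952459,   0.        , 283.38984561],
       [  0.        , 430.98952459, 203.10601623],
       [  0.        ,   0.        ,   1.        ]]), 'view': array([[-0.00681616, -0.99987845,  0.01402206,  0.06020689],
       [ 0.98206408, -0.00405119,  0.18850393, -0.48809188],
       [-0.18842421,  0.01505543,  0.98197233, -0.97470088],
       [ 0.        ,  0.        ,  0.        ,  1.        ]])}
{'clock': 0.1, 'qpos': array([-1.28699033e+00,  2.76541215e-01,  1.50599565e+00,  2.92881999e-05,
        1.36069927e+00, -1.21003186e-01]), 'qd': array([ 0.0004999 , -0.00114216, -0.00394045,  0.00020979,  0.00169893,
       -0.00025294]), 'effort': array([ 1.50941913e-03, -4.17700446e+01, -2.46404654e+01, -1.72218874e-04,
        5.71168202e-03,  4.18399907e-06]), 'position': array([ 0.22633732, -0.52809617,  0.24152514]), 'ee_rot': array([-8.20183276e-04,  9.79586312e-01,  2.01022341e-01, -5.25447804e-05]), 'contact_force': array([ 0.29120288,  0.69334915, -0.59104546]), 'moment': array([-0.00159163, -0.03544125,  0.01501265]), 'gripper_force': 0.0, 'width': 0.08519595665759279}
```

View pics/scene0.png

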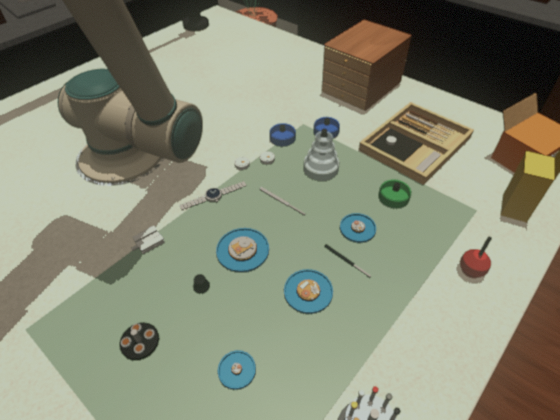

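View pics/top0.png

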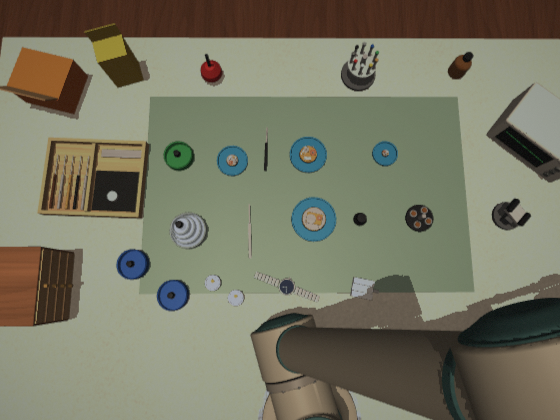

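The scene shows the stack at (322,155). In top it stands at (188,230), with the small knob at about (180,225). The trays in top are S (385,153), M (232,161), L (308,154) and XL (314,219). The loupe is at (360,219) and the oil stand at (419,218). Green (178,156) and blue (132,264), (172,295) covers are decoys; the clear white/frosted stack is the one meant.

```bash
cat > h.py <<'E'
import numpy as np, cv2
from rig import manip, eyes, job
C={n:eyes.get_calibration(n) for n in("scene","top")}
def ray(n,u,v):
    K,V=C[n]["camera_matrix"],C[n]["view"]; R,t=V[:3,:3],V[:3,3]
    d=np.linalg.inv(K)@[u,v,1]; d=d*[1,-1,-1]
    return -R.T@t, R.T@d/np.linalg.norm(d)
def plane(n,u,v,z):
    o,d=ray(n,u,v); return o+d*(z-o[2])/d[2]
def tri(a,b):
    o1,d1=ray("scene",*a);o2,d2=ray("top",*b)
    s=np.linalg.lstsq(np.c_[d1,-d2],o2-o1,rcond=None)[0]
    p,q=o1+s[0]*d1,o2+s[1]*d2; return (p+q)/2,np.linalg.norm(p-q)
def img(n): return np.ascontiguousarray(eyes.get_image(n)[:,:,::-1])
def blobs(im,lo,hi,amin):
    m=cv2.inRange(cv2.cvtColor(im,cv2.COLOR_BGR2HSV),lo,hi)
    out=[]
    for c in cv2.findContours(m,cv2.RETR_EXTERNAL,cv2.CHAIN_APPROX_NONE)[0]:
        if cv2.contourArea(c)>amin: out.append((cv2.fitEllipse(cv2.convexHull(c)),c))
    return out
E
python3 - <<'E'
from h import *
np.set_printoptions(precision=4,suppress=True)
ims={n:cv2.imread(f"pics/{n}0.png") for n in C}
for n in C:
    print(n)
    for e,c in blobs(ims[n],(95,120,60),(112,255,255),150):
        p=plane(n,*e[0],.009); h=plane(n,*c.reshape(-1,2)[0],.009)
        P=np.array([plane(n,u,v,.009)[:2] for u,v in c.reshape(-1,2)]);(cx,cy),r=cv2.minEnclosingCircle(P.astype(np.float32))
        print(np.round(e[0],1),"hsv med",np.median(cv2.cvtColor(ims[n],cv2.COLOR_BGR2HSV)[c[:,0,1],c[:,0,0]],0),p[:2],"circle",np.array([cx,cy]),"dia",2*r)
a=cv2.resize(ims["scene"][105:195,270:370],None,fx=5,fy=5,interpolation=cv2.INTER_CUBIC)
b=cv2.resize(ims["top"][195:265,150:225],None,fx=5,fy=5,interpolation=cv2.INTER_CUBIC)
b=cv2.copyMakeBorder(b,0,450-350,0,0,cv2.BORDER_CONSTANT)
b=b[:, :300] if b.shape[1]+500>800 else b
cv2.imwrite("pics/stack.png",np.hstack([a[:,:425],b]))
E
```

```text
scene
[236.4 369.7] hsv med [ 97. 124. 138.] [ 0.6275 -0.2043] circle [ 0.6268 -0.2037] dia 0.060844022780656815
[308.  291.1] hsv med [ 97. 125. 134.] [ 0.625  -0.0111] circle [ 0.6238 -0.0097] dia 0.0903276726603508
[242.3 249.6] hsv med [ 97. 127. 126.] [ 0.4616 -0.0227] circle [ 0.4603 -0.0213] dia 0.10586158186197281
[357.8 227.5] hsv med [ 97.  127.  122.5] [0.6091 0.1791] circle [0.608  0.1799] dia 0.07418134808540344
top
[171.9 294.9] hsv med [109. 159.  87.] [0.2769 0.3206] circle [0.2772 0.3206] dia 0.07164124399423599
[131.4 263.8] hsv med [109.  161.   86.5] [0.35   0.4196] circle [0.3499 0.4198] dia 0.07165370136499405
[313.4 218.9] hsv med [ 98.  142.  120.5] [ 0.4559 -0.0159] circle [ 0.4566 -0.0161] dia 0.10832354426383972
[231.8 160.3] hsv med [ 98.  147.5 114. ] [0.605 0.185] circle [0.605  0.1853] dia 0.07676295936107635
[384.6 153.2] hsv med [ 98. 145. 103.] [ 0.6225 -0.1991] circle [ 0.6232 -0.1991] dia 0.06411724537611008
[307.7 154.2] hsv med [ 98. 149. 111.] [ 0.6203 -0.005 ] circle [ 0.6209 -0.0048] dia 0.09278137236833572
```

View pics/stack.png

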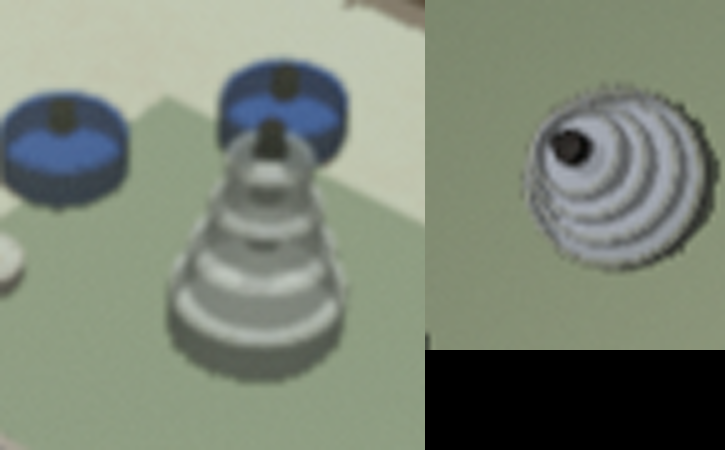

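The crop confirms the grey frosted four-tier stack. Its top knob is at about scene (324,130) and top (179,224). The blue covers stand separately behind it.

Run:
```python
from h import *
np.set_printoptions(precision=4,suppress=True)
print("knob top",tri((324.2,129.5),(178.8,224.2)))
for k,a,b in(("xl",(242.3,249.6),(313.4,218.9)),("m",(357.8,227.5),(231.8,160.3)),("s",(236.4,369.7),(384.6,153.2)),("l",(308,291.1),(307.7,154.2))): print(k,tri(a,b))
for n,p in(("scene",(324.2,129.5)),("top",(178.8,224.2))): print(n,plane(n,*p,.12))
```

```text
knob top (array([0.4294, 0.2865, 0.1174]), np.float64(0.0011478012982989155))
xl (array([ 0.4568, -0.0176, -0.0001]), np.float64(0.0019102543069848404))
m (array([0.6067, 0.1855, 0.0014]), np.float64(0.0013854399492373843))
s (array([ 0.6249, -0.2019,  0.0003]), np.float64(0.001420765165379147))
l (array([ 0.6225, -0.0062,  0.0004]), np.float64(0.001692254289063593))
scene [0.4317 0.2842 0.12  ]
top [0.4286 0.2855 0.12  ]
```

Emit:
{"fn": "drive_tool", "kwargs": {"rows": [[[0,0,0],[3,6.2,1],8.5],[[0,0,0],[3,6.2,1],8.5],[[0,0,0],[3,6.2,0],8.5],[[0,0,0],[3,6.2,0],8.5],[[0,0,0],[3,6.2,0],6],[[0,0,0],[2,6.2,0],4],[[0,0,0],[0,0,0],4]], "force": 40}}

```text
clock: 0.98
position: [0.3816, -0.1847, 0.2601]
ee_rot: [-0.001, 0.979, 0.205, 0.0]
contact_force: [0.4, -0.8, 0.5]
width: 0.04
gripper_force: 0.0
```

Emit:
{"fn": "drive_tool", "kwargs": {"rows": [[[0,0,0],[1,6,0],4],[[0,0,0],[1,6,0],4],[[0,0,0],[1,6,0],4],[[0,0,0],[1,6,-1],4],[[0,0,0],[0.5,6,-1],4],[[0,0,0],[0.5,6,-1],4],[[0,0,0],[0,6,-1],4],[[0,0,0],[0,0,0],4]]}}

```text
clock: 1.98
position: [0.4311, 0.2335, 0.2189]
ee_rot: [-0.0, 0.979, 0.203, -0.001]
contact_force: [0.7, -0.6, -0.6]
width: 0.0403
gripper_force: 0.0
```

Emit:
{"fn": "drive_tool", "kwargs": {"rows": [[[0,0,0],[0,2.6,-1],4],[[0,0,0],[0,2.6,-2],4],[[0,0,0],[0,0,-2],4],[[0,0,0],[0,0,0],4],[[0,0,0],[0,0,0],4]]}}

```text
clock: 2.6
position: [0.4322, 0.2819, 0.1709]
ee_rot: [0.0, 0.98, 0.2, 0.0]
contact_force: [0.5, 0.2, -0.3]
width: 0.04
gripper_force: 0.0
```

Run:
```python
from h import *
a=img("scene")[85:175,270:370];b=img("top")[180:270,150:250]
cv2.imwrite("pics/g1.png",cv2.resize(np.hstack([a,b]),None,fx=4,fy=4,interpolation=cv2.INTER_CUBIC))
print(manip.get_state()["position"])
```

```text
[0.43219286 0.28241393 0.1713266 ]
```

View pics/g1.png

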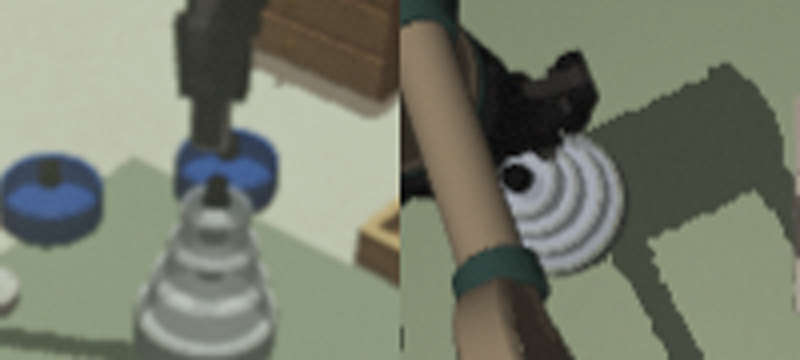

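The fingers hang over the small knob (scene crop (215,150) above (217,190)), so I descend.

Emit:
{"fn": "drive_tool", "kwargs": {"rows": [[[0,0,0],[-0.1,0.3,-1.5],4],[[0,0,0],[0,0,-1.5],4],[[0,0,0],[0,0,-1],4],[[0,0,0],[0,0,-0.7],4],[[0,0,0],[0,0,-0.4],4],[[0,0,0],[0,0,0],4],[[0,0,0],[0,0,0],4]]}}

```text
clock: 3.58
position: [0.4305, 0.2862, 0.1196]
ee_rot: [-0.0, 0.98, 0.201, 0.0]
contact_force: [0.3, -0.3, -0.1]
width: 0.0401
gripper_force: 0.0
```

Emit:
{"fn": "drive_tool", "kwargs": {"rows": [[[0,0,0],[0,0,-0.1],2.5],[[0,0,0],[0,0,0],1.5],[[0,0,0],[0,0,0],0.5],[[0,0,0],[0,0,0],0.5],[[0,0,0],[0,0,0],0.5],[[0,0,0],[0,0,0],0.5]]}}

```text
clock: 4.32
position: [0.4303, 0.2861, 0.1184]
ee_rot: [0.0, 0.98, 0.201, 0.0]
contact_force: [1.0, -0.0, 0.4]
width: 0.0116
gripper_force: 39.0
```

Emit:
{"fn": "drive_tool", "kwargs": {"rows": [[[0,0,0],[0,0,0.5],0.5],[[0,0,0],[0,0,0.5],0.5],[[0,0,0],[0,0,1],0.5],[[0,0,0],[0,0,1.5],0.5],[[0,0,0],[0,0,1.5],0.5],[[0,0,0],[0,0,0],0.5],[[0,0,0],[0,0,0],0.5]]}}

```text
clock: 5.2
position: [0.43, 0.286, 0.1683]
ee_rot: [0.0, 0.98, 0.201, -0.0]
contact_force: [-0.6, -0.0, 0.1]
width: 0.012
gripper_force: 39.0
```

Run:
```python
from h import *
a=img("scene")[85:175,270:370];b=img("top")[180:270,150:250]
cv2.imwrite("pics/g2.png",cv2.resize(np.hstack([a,b]),None,fx=4,fy=4,interpolation=cv2.INTER_CUBIC))
```

```text
(no output)
```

View pics/g2.png

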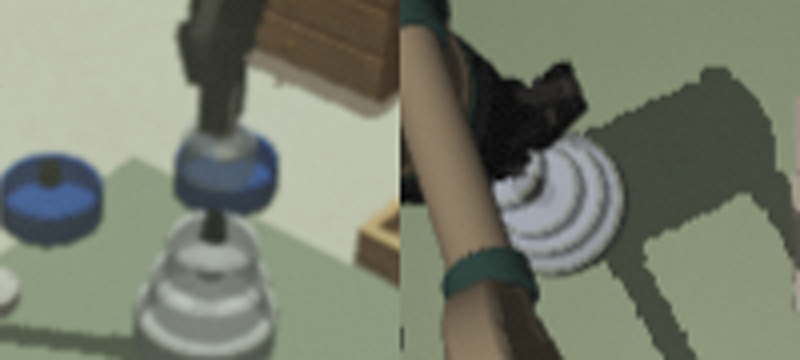

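Cover S hangs upright from the fingers, and the next knob is visible at scene crop (213,225). I carry it to tray S at (0.625, −0.2015).

Emit:
{"fn": "drive_tool", "kwargs": {"rows": [[[0,0,0],[0.5,-2,0],0.5],[[0,0,0],[1.5,-4,0],0.5],[[0,0,0],[2,-5,0],0.5],[[0,0,0],[2,-5,0],0.5],[[0,0,0],[2,-5,0],0.5],[[0,0,0],[2,-5,0],0.5],[[0,0,0],[2,-5,0],0.5],[[0,0,0],[2,-5,0],0.5]]}}

```text
clock: 6.3
position: [0.5704, -0.0756, 0.1676]
ee_rot: [-0.0, 0.98, 0.201, -0.0]
contact_force: [0.7, 0.5, -0.9]
width: 0.0121
gripper_force: 39.0
```

Emit:
{"fn": "drive_tool", "kwargs": {"rows": [[[0,0,0],[2,-5,-1],0.5],[[0,0,0],[2,-4,-1],0.5],[[0,0,0],[1.5,-3,-1],0.5],[[0,0,0],[0,-0.7,-1],0.5],[[0,0,0],[0,0,-1],0.5],[[0,0,0],[0,0,0],0.5],[[0,0,0],[0,0,0],0.5]]}}

```text
clock: 7.18
position: [0.6251, -0.1998, 0.1187]
ee_rot: [0.0, 0.979, 0.202, 0.0]
contact_force: [-0.2, 0.4, -0.3]
width: 0.0119
gripper_force: 39.1
```

Emit:
{"fn": "drive_tool", "kwargs": {"rows": [[[0,0,0],[0,-0.1,-1],0.5],[[0,0,0],[0,0,-1.5],0.5],[[0,0,0],[0,0,-1.5],0.5],[[0,0,0],[0,0,-0.8],0.5],[[0,0,0],[0,0,0],0.5],[[0,0,0],[0,0,0],0.5]]}}

```text
clock: 7.92
position: [0.6256, -0.2022, 0.0705]
ee_rot: [0.0, 0.98, 0.201, 0.0]
contact_force: [1.0, 1.1, -0.1]
width: 0.0116
gripper_force: 39.1
```

Run:
```python
from h import *
a=img("scene")[320:410,190:290];b=img("top")[110:200,335:435]
cv2.imwrite("pics/s1.png",cv2.resize(np.hstack([a,b]),None,fx=4,fy=4,interpolation=cv2.INTER_CUBIC))
```

```text
(no output)
```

View pics/s1.png

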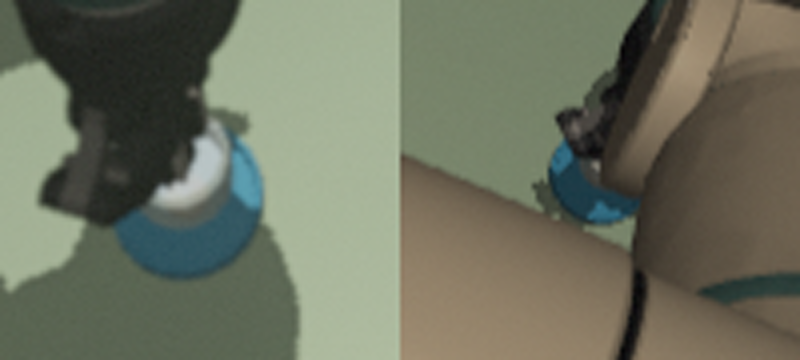

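```bash
cat >> h.py <<'E'
def proj(n,P):
    K,V=C[n]["camera_matrix"],C[n]["view"]; p=(V[:3,:3]@np.atleast_2d(P).T).T+V[:3,3]
    q=(K@(p*[1,-1,-1]).T).T; return q[:,:2]/q[:,2:]
def ring(c,r,z,n=72):
    t=np.linspace(0,2*np.pi,n); return np.c_[c[0]+r*np.cos(t),c[1]+r*np.sin(t),0*t+z]
E
python3 - <<'E'
from h import *
c=(.6256,-.2022)
for z in(.0305,.0565):
    p=(proj("scene",ring(c,.021,z))-[190,320])*4; print(z,p.min(0).round(),p.max(0).round())
p=(proj("scene",ring((.625,-.2015),.032,.009))-[190,320])*4; print(p.min(0).round(),p.max(0).round())
E
```

```text
0.0305 [129. 122.] [232. 224.]
0.0565 [121.  95.] [227. 199.]
[109. 115.] [263. 269.]
```

The cover sits over tray S with about 2 mm offset (cover's lower edge at crop (190,226), tray rim bottom at (188,278)). I nudge 1 mm each way and lower.

Emit:
{"fn": "drive_tool", "kwargs": {"rows": [[[0,0,0],[0.1,-0.1,-1],0.5],[[0,0,0],[0,0,-0.8],0.5],[[0,0,0],[0,0,-0.4],0.5],[[0,0,0],[0,0,-0.2],0.5],[[0,0,0],[0,0,-0.1],0.5],[[0,0,0],[0,0,0],0.5],[[0,0,0],[0,0,0],0.5]]}}

```text
clock: 8.9
position: [0.6263, -0.203, 0.0455]
ee_rot: [0.0, 0.98, 0.201, 0.0]
contact_force: [0.2, -0.1, -0.3]
width: 0.0122
gripper_force: 39.1
```

Emit:
{"fn": "drive_tool", "kwargs": {"rows": [[[0,0,0],[0,0,-0.05],0.5],[[0,0,0],[0,0,-0.05],0.5],[[0,0,0],[0,0,-0.05],0.5],[[0,0,0],[0,0,0],0.5]]}}

```text
clock: 9.4
position: [0.6265, -0.203, 0.0449]
ee_rot: [0.0, 0.98, 0.201, 0.001]
contact_force: [-1.2, 0.2, 6.7]
width: 0.0111
gripper_force: 39.5
```

Contact with the floor (6.7 N up). I release slowly.

Emit:
{"fn": "drive_tool", "kwargs": {"rows": [[[0,0,0],[0,0,0.05],1.6],[[0,0,0],[0,0,0],2],[[0,0,0],[0,0,0],3],[[0,0,0],[0,0,0],4],[[0,0,0],[0,0,1],4],[[0,0,0],[0,0,1.5],4],[[0,0,0],[0,0,3],4],[[0,0,0],[0,0,5],4]]}}

```text
clock: 10.4
position: [0.6253, -0.2026, 0.1498]
ee_rot: [-0.001, 0.98, 0.201, -0.001]
contact_force: [-0.7, -0.5, -0.2]
width: 0.0403
gripper_force: 0.0
```

Emit:
{"fn": "drive_tool", "kwargs": {"rows": [[[0,0,0],[-1,3,2],4],[[0,0,0],[-2,5,0],4],[[0,0,0],[-2,5,0],4],[[0,0,0],[-2,5,0],4],[[0,0,0],[-2,5,0],4],[[0,0,0],[-2,5,0],4],[[0,0,0],[-2,5,0],4],[[0,0,0],[-2,5,0],4]]}}

```text
clock: 11.4
position: [0.4759, 0.1787, 0.1709]
ee_rot: [-0.0, 0.98, 0.201, 0.001]
contact_force: [0.7, 0.1, -0.4]
width: 0.04
gripper_force: 0.0
```

Run:
```python
from h import *
print(manip.get_state()["position"])
A=img("scene");B=img("top")
cv2.imwrite("pics/A2.png",A);cv2.imwrite("pics/B2.png",B)
a=cv2.resize(A[330:410,190:290],None,fx=4,fy=4,interpolation=cv2.INTER_CUBIC)
b=cv2.resize(A[100:180,270:370],None,fx=4,fy=4,interpolation=cv2.INTER_CUBIC)
cv2.imwrite("pics/s2.png",np.hstack([a,b]))
```

```text
[0.47586729 0.17868215 0.17087017]
```

View pics/s2.png

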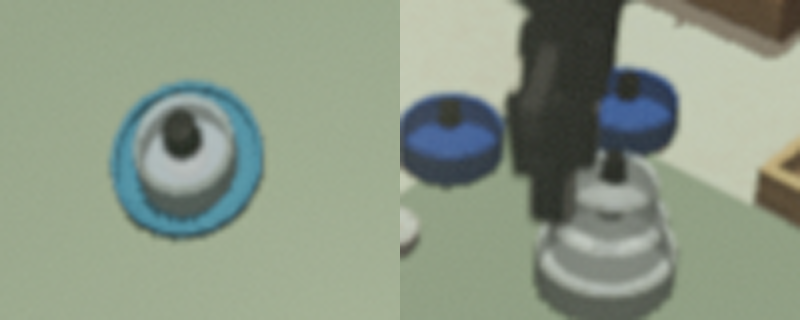

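Cover S stands flat in its tray, with knob at crop (182,132) and tray ring visible all round. Knob M is free at crop (613,156), i.e. scene (323.2,139).

Run:
```python
from h import *
print(plane("scene",323.2,139,.094)+[-.0014,.0018,0])
```

```text
[0.43050755 0.28442984 0.094     ]
```

Emit:
{"fn": "drive_tool", "kwargs": {"rows": [[[0,0,0],[-1.5,4,0],4],[[0,0,0],[-1.5,4,0],4],[[0,0,0],[-1,1.5,-1],4],[[0,0,0],[-0.3,0.5,-1],4],[[0,0,0],[0,0,-1],4],[[0,0,0],[0,0,0],4],[[0,0,0],[0,0,0],4]]}}

```text
clock: 12.38
position: [0.4338, 0.2763, 0.1392]
ee_rot: [0.0, 0.98, 0.2, -0.0]
contact_force: [0.5, -0.3, -0.8]
width: 0.0399
gripper_force: 0.0
```

Emit:
{"fn": "drive_tool", "kwargs": {"rows": [[[0,0,0],[-0.4,0.9,0],4],[[0,0,0],[0,0,-1],4],[[0,0,0],[0,0,-1.5],4],[[0,0,0],[0,0,-1.2],4],[[0,0,0],[0,0,-0.6],4],[[0,0,0],[0,0,-0.3],4],[[0,0,0],[0,0,0],4],[[0,0,0],[0,0,0],4]]}}

```text
clock: 13.38
position: [0.4295, 0.2862, 0.0936]
ee_rot: [-0.0, 0.98, 0.201, 0.0]
contact_force: [0.2, -0.2, 0.1]
width: 0.0399
gripper_force: 0.0
```

Emit:
{"fn": "drive_tool", "kwargs": {"rows": [[[0,0,0],[0,0,0],2.5],[[0,0,0],[0,0,0],1.5],[[0,0,0],[0,0,0],0.5],[[0,0,0],[0,0,0],0.5],[[0,0,0],[0,0,0],0.5],[[0,0,0],[0,0,0],0.5]]}}

```text
clock: 14.12
position: [0.4293, 0.2861, 0.0933]
ee_rot: [0.0, 0.98, 0.201, 0.0]
contact_force: [-0.6, 0.3, 0.8]
width: 0.0119
gripper_force: 39.0
```

Emit:
{"fn": "drive_tool", "kwargs": {"rows": [[[0,0,0],[0,0,0.5],0.5],[[0,0,0],[0,0,0.7],0.5],[[0,0,0],[0,0,1.3],0.5],[[0,0,0],[0,0,2],0.5],[[0,0,0],[1,-0.5,1],0.5],[[0,0,0],[3,-2,0],0.5],[[0,0,0],[4,-2.5,0],0.5],[[0,0,0],[4,-2.5,0],0.5]]}}

```text
clock: 15.12
position: [0.551, 0.21, 0.1488]
ee_rot: [0.0, 0.98, 0.201, 0.001]
contact_force: [0.7, 0.3, 0.2]
width: 0.0113
gripper_force: 39.0
```

Emit:
{"fn": "drive_tool", "kwargs": {"rows": [[[0,0,0],[3.5,-2,0],0.5],[[0,0,0],[2.3,-1,-1],0.5],[[0,0,0],[0,0,-1.5],0.5],[[0,0,0],[0,0,-1.5],0.5],[[0,0,0],[0,0,-1],0.5],[[0,0,0],[0,0,0],0.5],[[0,0,0],[0,0,0],0.5]]}}

```text
clock: 16.0
position: [0.6071, 0.1815, 0.0988]
ee_rot: [0.0, 0.98, 0.201, 0.0]
contact_force: [0.0, -0.3, -0.8]
width: 0.0117
gripper_force: 39.0
```

Run:
```python
from h import *
p0=manip.get_state()["position"]; print(p0)
a=img("scene")[170:260,310:410]
cv2.imwrite("pics/m1.png",cv2.resize(a,None,fx=5,fy=5,interpolation=cv2.INTER_CUBIC))
for c,r,z in(((p0[0],p0[1]),.028,p0[2]-.0413),((.608,.181),.039,.009)):
    p=(proj("scene",ring(c,r,z))-[310,170])*5; print(z,p.min(0).round(),p.max(0).round())
```

```text
[0.60713796 0.1815477  0.09875702]
0.057457022836342395 [184. 157.] [321. 259.]
0.009 [148. 215.] [332. 356.]
```

View pics/m1.png

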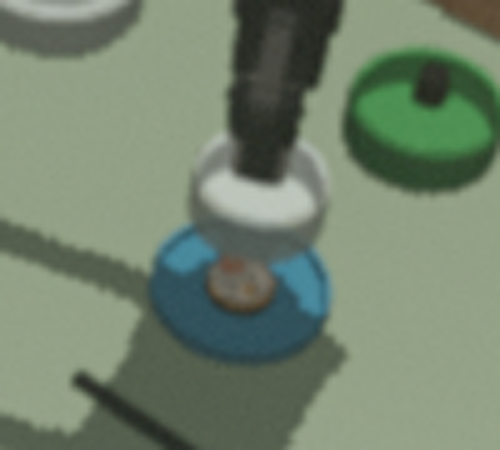

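The cover hangs about 2.5 mm right of the tray axis (cover at x 189–328, tray 150–330 in the crop). I correct by about 2 mm and lower it.

Emit:
{"fn": "drive_tool", "kwargs": {"rows": [[[0,0,0],[-0.1,-0.15,-1],0.5],[[0,0,0],[0,0,-1.5],0.5],[[0,0,0],[0,0,-1.2],0.5],[[0,0,0],[0,0,-0.8],0.5],[[0,0,0],[0,0,-0.4],0.5],[[0,0,0],[0,0,-0.2],0.5],[[0,0,0],[0,0,0],0.5],[[0,0,0],[0,0,0],0.5]]}}

```text
clock: 17.05
position: [0.6065, 0.1796, 0.0477]
ee_rot: [0.0, 0.98, 0.201, 0.0]
contact_force: [-0.5, 1.0, 0.1]
width: 0.0119
gripper_force: 39.0
```

Emit:
{"fn": "drive_tool", "kwargs": {"rows": [[[0,0,0],[0,0,-0.1],0.5],[[0,0,0],[0,0,-0.1],0.5],[[0,0,0],[0,0,0],0.5]]}}

```text
clock: 17.42
position: [0.6065, 0.1796, 0.0459]
ee_rot: [0.0, 0.98, 0.201, 0.0]
contact_force: [-0.0, -1.5, 4.2]
width: 0.0116
gripper_force: 39.3
```

Emit:
{"fn": "drive_tool", "kwargs": {"rows": [[[0,0,0],[0,0,0],1.6],[[0,0,0],[0,0,0],2],[[0,0,0],[0,0,0],3],[[0,0,0],[0,0,0],4],[[0,0,0],[0,0,1],4],[[0,0,0],[0,0,2],4],[[0,0,0],[0,0,4],4],[[0,0,0],[-2,1.5,2],4]]}}

```text
clock: 18.42
position: [0.5881, 0.1946, 0.1381]
ee_rot: [0.0, 0.98, 0.2, 0.003]
contact_force: [0.0, -0.1, 0.1]
width: 0.0403
gripper_force: 0.0
```

Emit:
{"fn": "drive_tool", "kwargs": {"rows": [[[0,0,0],[-4,2.5,0],4],[[0,0,0],[-4,2.5,0],4],[[0,0,0],[-4,2.2,0],4],[[0,0,0],[-2,1.2,0],4],[[0,0,0],[-1,0.5,-1],4],[[0,0,0],[0,0,-1],4],[[0,0,0],[0,0,0],4],[[0,0,0],[0,0,0],4]]}}

```text
clock: 19.42
position: [0.4373, 0.2831, 0.1149]
ee_rot: [0.0, 0.98, 0.2, -0.0]
contact_force: [0.5, -0.3, 0.2]
width: 0.0401
gripper_force: 0.0
```

Run:
```python
from h import *
print(manip.get_state()["position"])
A=img("scene")
a=cv2.resize(A[170:260,310:410],None,fx=4,fy=4,interpolation=cv2.INTER_CUBIC)
b=cv2.resize(A[105:195,270:370],None,fx=4,fy=4,interpolation=cv2.INTER_CUBIC)
cv2.imwrite("pics/m2.png",np.hstack([a,b]))
p=(proj("scene",[.4295,.2855,.068])-[270,105])*4+[400,0];print(p)
```

```text
[0.43728794 0.28311226 0.11493156]
[[609.97919635 166.95286677]]
```

View pics/m2.png

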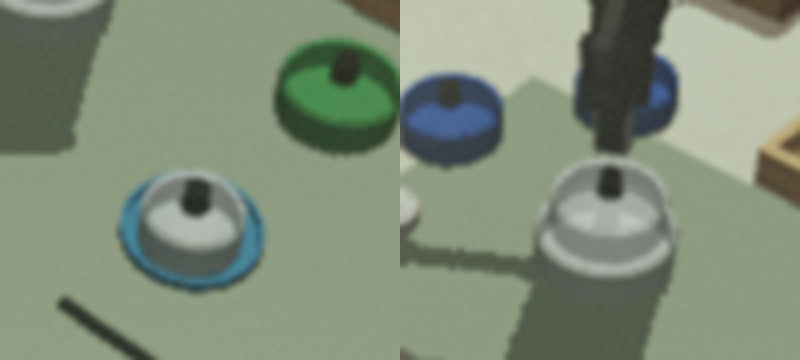

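Cover M stands flat in its tray, with rim visible all round. Knob L top is at crop (610,172), as predicted, so I grasp it.

Emit:
{"fn": "drive_tool", "kwargs": {"rows": [[[0,0,0],[-0.8,0.25,0],4],[[0,0,0],[0,0,-1],4],[[0,0,0],[0,0,-1.5],4],[[0,0,0],[0,0,-1.2],4],[[0,0,0],[0,0,-0.6],4],[[0,0,0],[0,0,-0.4],4],[[0,0,0],[0,0,0],4],[[0,0,0],[0,0,0],4]]}}

```text
clock: 20.48
position: [0.4285, 0.2862, 0.0686]
ee_rot: [-0.0, 0.98, 0.201, 0.0]
contact_force: [-0.3, -0.3, -0.6]
width: 0.0397
gripper_force: 0.0
```

Emit:
{"fn": "drive_tool", "kwargs": {"rows": [[[0,0,0],[0,0,0],2.5],[[0,0,0],[0,0,0],1.5],[[0,0,0],[0,0,0],0.5],[[0,0,0],[0,0,0],0.5],[[0,0,0],[0,0,0],0.5],[[0,0,0],[0,0,0],0.5]]}}

```text
clock: 21.22
position: [0.4283, 0.2862, 0.0684]
ee_rot: [-0.0, 0.98, 0.201, 0.0]
contact_force: [-0.1, 0.1, 2.2]
width: 0.0115
gripper_force: 39.0
```

Emit:
{"fn": "drive_tool", "kwargs": {"rows": [[[0,0,0],[0,0,0.5],0.5],[[0,0,0],[0,0,0.7],0.5],[[0,0,0],[0,0,1.3],0.5],[[0,0,0],[0,0,2],0.5],[[0,0,0],[1,-1.5,1.5],0.5],[[0,0,0],[2,-3,1],0.5],[[0,0,0],[2.5,-4,0],0.5],[[0,0,0],[2.5,-4,0],0.5]]}}

```text
clock: 22.22
position: [0.5095, 0.1589, 0.1393]
ee_rot: [0.0, 0.98, 0.201, 0.001]
contact_force: [-0.2, 0.4, -0.9]
width: 0.0114
gripper_force: 39.0
```

Emit:
{"fn": "drive_tool", "kwargs": {"rows": [[[0,0,0],[2.5,-4,0],0.5],[[0,0,0],[2.5,-4,0],0.5],[[0,0,0],[2.5,-4,0],0.5],[[0,0,0],[2.5,-3.5,-1],0.5],[[0,0,0],[1.4,-1.5,-1.5],0.5],[[0,0,0],[0,0,-1],0.5],[[0,0,0],[0,0,0],0.5],[[0,0,0],[0,0,0],0.5]]}}

```text
clock: 23.22
position: [0.6214, -0.0076, 0.1035]
ee_rot: [-0.0, 0.979, 0.202, -0.0]
contact_force: [0.6, 0.0, 0.1]
width: 0.0115
gripper_force: 39.1
```

Run:
```python
from h import *
p0=manip.get_state()["position"]; print(p0)
a=img("scene")[220:330,250:370]
cv2.imwrite("pics/l1.png",cv2.resize(a,None,fx=5,fy=5,interpolation=cv2.INTER_CUBIC))
for c,r,z in(((p0[0],p0[1]),.036,p0[2]-.0424),((.623,-.009),.047,.009)):
    p=(proj("scene",ring(c,r,z))-[250,220])*5; print(z,p.min(0).round(),p.max(0).round())
```

```text
[ 0.62141429 -0.00756645  0.10353437]
0.06113436721937445 [193. 186.] [393. 356.]
0.009 [166. 245.] [414. 462.]
```

View pics/l1.png

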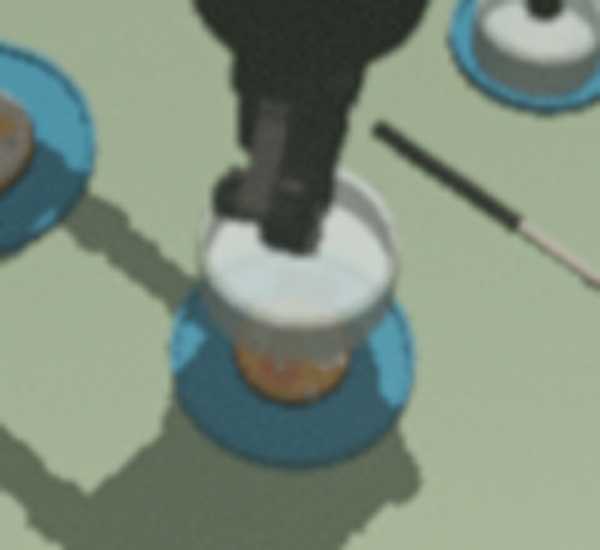

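The cover is about 1.5 mm right of the tray axis (cover 200–398, tray 170–414 in the crop). I correct for that and lower it.

Emit:
{"fn": "drive_tool", "kwargs": {"rows": [[[0,0,0],[0,-0.2,-1],0.5],[[0,0,0],[0,0,-1.7],0.5],[[0,0,0],[0,0,-1.3],0.5],[[0,0,0],[0,0,-0.8],0.5],[[0,0,0],[0,0,-0.4],0.5],[[0,0,0],[0,0,-0.2],0.5],[[0,0,0],[0,0,0],0.5],[[0,0,0],[0,0,0],0.5]]}}

```text
clock: 24.28
position: [0.6225, -0.011, 0.0497]
ee_rot: [0.0, 0.98, 0.201, 0.0]
contact_force: [-0.7, 0.2, -0.0]
width: 0.0113
gripper_force: 39.1
```

Emit:
{"fn": "drive_tool", "kwargs": {"rows": [[[0,0,0],[0,0,-0.1],0.5],[[0,0,0],[0,0,0],0.5]]}}

```text
clock: 24.52
position: [0.6222, -0.0109, 0.0484]
ee_rot: [0.0, 0.98, 0.201, 0.0]
contact_force: [-0.7, 0.2, -0.6]
width: 0.0115
gripper_force: 39.1
```

Emit:
{"fn": "drive_tool", "kwargs": {"rows": [[[0,0,0],[0,0,-0.1],0.5],[[0,0,0],[0,0,-0.1],0.5],[[0,0,0],[0,0,0],0.5]]}}

```text
clock: 24.9
position: [0.6224, -0.011, 0.0467]
ee_rot: [0.0, 0.98, 0.201, 0.0]
contact_force: [-1.0, 1.0, 3.3]
width: 0.0118
gripper_force: 39.5
```

Contact, so I release and go back for XL.

Emit:
{"fn": "drive_tool", "kwargs": {"rows": [[[0,0,0],[0,0,0],1.6],[[0,0,0],[0,0,0],2],[[0,0,0],[0,0,0],3],[[0,0,0],[0,0,0],4],[[0,0,0],[0,0,1],4],[[0,0,0],[0,0,2],4],[[0,0,0],[0,0,4],4],[[0,0,0],[-1,2,0],4]]}}

```text
clock: 25.9
position: [0.6156, 0.0081, 0.1204]
ee_rot: [0.002, 0.98, 0.2, 0.004]
contact_force: [0.3, 0.1, -0.5]
width: 0.0399
gripper_force: 0.0
```

Emit:
{"fn": "drive_tool", "kwargs": {"rows": [[[0,0,0],[-3,4.5,0],4],[[0,0,0],[-3,4.5,0],4],[[0,0,0],[-3,4.5,0],4],[[0,0,0],[-3,4.5,0],4],[[0,0,0],[-3,4.5,0],4],[[0,0,0],[-2.5,3.5,0],4],[[0,0,0],[-0.5,1.5,-1],4],[[0,0,0],[0,0,-1],4]]}}

```text
clock: 26.9
position: [0.4318, 0.2846, 0.0955]
ee_rot: [0.0, 0.979, 0.202, 0.0]
contact_force: [1.3, -1.0, -0.7]
width: 0.0403
gripper_force: 0.0
```

Run:
```python
from h import *
A=img("scene")
print(manip.get_state()["position"])
a=cv2.resize(A[235:325,258:358],None,fx=4,fy=4,interpolation=cv2.INTER_CUBIC)
b=cv2.resize(A[105:195,270:370],None,fx=4,fy=4,interpolation=cv2.INTER_CUBIC)
cv2.imwrite("pics/l2.png",np.hstack([a,b]))
print((proj("scene",[.4295,.2855,.042])-[270,105])*4+[400,0])
```

```text
[0.43136595 0.28337121 0.09413612]
[[607.57115813 200.6544478 ]]
```

View pics/l2.png

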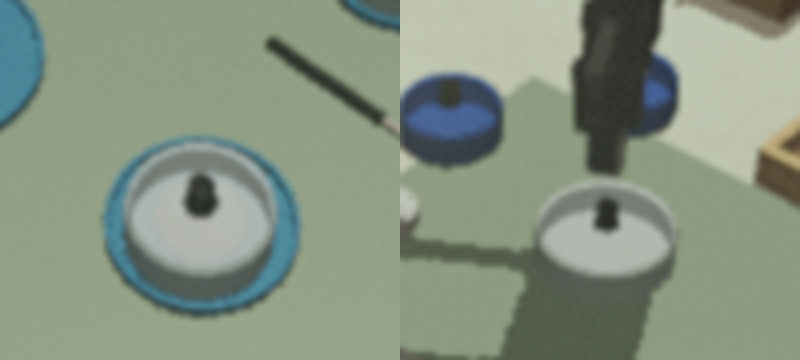

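Cover L stands flat inside its rim. Knob XL is at crop (606,203), as predicted.

Emit:
{"fn": "drive_tool", "kwargs": {"rows": [[[0,0,0],[-0.25,0.2,-0.5],4],[[0,0,0],[0,0,-1.2],4],[[0,0,0],[0,0,-1.5],4],[[0,0,0],[0,0,-1],4],[[0,0,0],[0,0,-0.6],4],[[0,0,0],[0,0,-0.3],4],[[0,0,0],[0,0,0],4],[[0,0,0],[0,0,0],4]]}}

```text
clock: 27.95
position: [0.43, 0.2862, 0.0456]
ee_rot: [-0.0, 0.98, 0.201, 0.0]
contact_force: [0.2, 0.3, 1.0]
width: 0.0401
gripper_force: 0.0
```

Emit:
{"fn": "drive_tool", "kwargs": {"rows": [[[0,0,0],[0,0,0],2.5],[[0,0,0],[0,0,0],1.5],[[0,0,0],[0,0,0],0.5],[[0,0,0],[0,0,0],0.5],[[0,0,0],[0,0,0],0.5],[[0,0,0],[0,0,0],0.5]]}}

```text
clock: 28.7
position: [0.4299, 0.2861, 0.0455]
ee_rot: [0.0, 0.98, 0.201, 0.0]
contact_force: [-0.2, -0.4, 3.7]
width: 0.0111
gripper_force: 39.1
```

The grip is a little high on the knob, so I regrasp 3 mm lower.

Emit:
{"fn": "drive_tool", "kwargs": {"rows": [[[0,0,0],[0,0,0],3],[[0,0,0],[0,0,-0.2],3],[[0,0,0],[0,0,-0.15],3],[[0,0,0],[0,0,0],0.5],[[0,0,0],[0,0,0],0.5],[[0,0,0],[0,0,0],0.5],[[0,0,0],[0,0,0],0.5],[[0,0,0],[0,0,0],0.5]]}}

```text
clock: 29.7
position: [0.4297, 0.2861, 0.0418]
ee_rot: [0.0, 0.98, 0.201, 0.0]
contact_force: [0.4, -0.6, -1.1]
width: 0.0116
gripper_force: 39.0
```

Emit:
{"fn": "drive_tool", "kwargs": {"rows": [[[0,0,0],[0,0,0.5],0.5],[[0,0,0],[0,0,1],0.5],[[0,0,0],[0,0,2],0.5],[[0,0,0],[0,0,2],0.5],[[0,0,0],[0.2,-2,1.5],0.5],[[0,0,0],[0.4,-3.5,0],0.5],[[0,0,0],[0.4,-4.5,0],0.5],[[0,0,0],[0.4,-4.5,0],0.5]]}}

```text
clock: 30.7
position: [0.4434, 0.1388, 0.1123]
ee_rot: [0.0, 0.98, 0.201, 0.0]
contact_force: [0.9, -0.3, -0.7]
width: 0.0119
gripper_force: 39.0
```

Emit:
{"fn": "drive_tool", "kwargs": {"rows": [[[0,0,0],[0.4,-4.5,0],0.5],[[0,0,0],[0.4,-4.5,0],0.5],[[0,0,0],[0.4,-4,0],0.5],[[0,0,0],[0.3,-2,-0.5],0.5],[[0,0,0],[0,-1,-1],0.5],[[0,0,0],[0,0,0],0.5],[[0,0,0],[0,0,0],0.5]]}}

```text
clock: 31.58
position: [0.4583, -0.0184, 0.0967]
ee_rot: [-0.0, 0.98, 0.201, -0.0]
contact_force: [-0.2, 0.4, -0.7]
width: 0.0113
gripper_force: 39.1
```

Run:
```python
from h import *
p0=manip.get_state()["position"]; print(p0)
a=img("scene")[170:290,180:310]
cv2.imwrite("pics/x1.png",cv2.resize(a,None,fx=5,fy=5,interpolation=cv2.INTER_CUBIC))
for c,r,z in(((p0[0],p0[1]),.044,p0[2]-.0418),((.459,-.020),.055,.009)):
    p=(proj("scene",ring(c,r,z))-[180,170])*5; print(z,p.min(0).round(),p.max(0).round())
```

```text
[ 0.45826338 -0.01837503  0.09671691]
0.05491690937489071 [192. 234.] [414. 408.]
0.009 [178. 288.] [445. 503.]
```

View pics/x1.png

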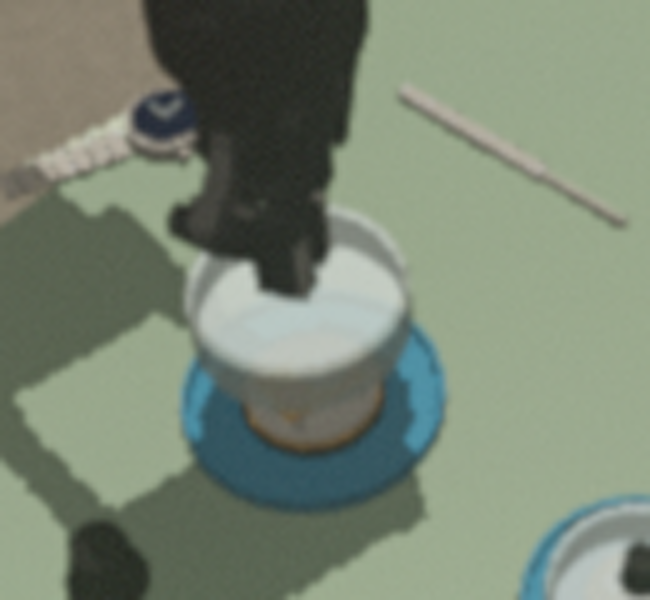

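The cover is about 3 mm up-image of the tray axis (tray bottom edge at (312,510), cover 185–411). I shift by 2 mm and 3 mm and lower it.

Emit:
{"fn": "drive_tool", "kwargs": {"rows": [[[0,0,0],[0.2,-0.3,-1],0.5],[[0,0,0],[0,0,-1.3],0.5],[[0,0,0],[0,0,-1.2],0.5],[[0,0,0],[0,0,-0.8],0.5],[[0,0,0],[0,0,-0.3],0.5],[[0,0,0],[0,0,-0.1],0.5],[[0,0,0],[0,0,0],0.5],[[0,0,0],[0,0,0],0.5]]}}

```text
clock: 32.62
position: [0.461, -0.022, 0.0501]
ee_rot: [0.0, 0.98, 0.201, 0.0]
contact_force: [-0.5, -0.0, -0.9]
width: 0.0119
gripper_force: 39.1
```

Emit:
{"fn": "drive_tool", "kwargs": {"rows": [[[0,0,0],[0,0,-0.1],0.5],[[0,0,0],[0,0,-0.1],0.5],[[0,0,0],[0,0,0],0.5]]}}

```text
clock: 33.0
position: [0.4606, -0.022, 0.0477]
ee_rot: [0.0, 0.98, 0.201, -0.0]
contact_force: [-0.2, -0.2, -0.6]
width: 0.0115
gripper_force: 39.1
```

Emit:
{"fn": "drive_tool", "kwargs": {"rows": [[[0,0,0],[0,0,-0.1],0.5],[[0,0,0],[0,0,-0.1],0.5],[[0,0,0],[0,0,0],0.5]]}}

```text
clock: 33.38
position: [0.4607, -0.0219, 0.0457]
ee_rot: [0.0, 0.98, 0.201, -0.0]
contact_force: [-0.0, 0.5, -1.1]
width: 0.0117
gripper_force: 39.1
```

Emit:
{"fn": "drive_tool", "kwargs": {"rows": [[[0,0,0],[0,0,-0.05],0.5],[[0,0,0],[0,0,-0.05],0.5],[[0,0,0],[0,0,0],0.5]]}}

```text
clock: 33.75
position: [0.4608, -0.022, 0.0453]
ee_rot: [0.0, 0.98, 0.201, 0.0]
contact_force: [-1.1, -1.1, 4.1]
width: 0.0117
gripper_force: 39.6
```

Contact, so I release and back off.

Emit:
{"fn": "drive_tool", "kwargs": {"rows": [[[0,0,0],[0,0,0],1.6],[[0,0,0],[0,0,0],2],[[0,0,0],[0,0,0],3],[[0,0,0],[0,0,0],4],[[0,0,0],[0,0,1],4],[[0,0,0],[0,0,2],4],[[0,0,0],[0,0,5],4],[[0,0,0],[0,2,4],4]]}}

```text
clock: 34.75
position: [0.4613, -0.0026, 0.1671]
ee_rot: [0.001, 0.98, 0.2, 0.001]
contact_force: [0.9, 0.2, 0.1]
width: 0.04
gripper_force: 0.0
```

Emit:
{"fn": "drive_tool", "kwargs": {"rows": [[[0,0,0],[-1,5,2],4],[[0,0,0],[-1,5,0],4],[[0,0,0],[-1,5,0],4],[[0,0,0],[-1,5,0],4],[[0,0,0],[-1,5,0],4],[[0,0,0],[-1,5,0],4],[[0,0,0],[0,0,0],4]]}}

```text
clock: 35.62
position: [0.3999, 0.301, 0.1854]
ee_rot: [-0.001, 0.979, 0.203, 0.001]
contact_force: [-0.4, -0.9, -0.2]
width: 0.0401
gripper_force: 0.0
```

Run:
```python
from h import *
for n in C:
    I=img(n); cv2.imwrite(f"pics/end_{n}.png",I)
    if n=="top": cv2.imwrite("pics/endc.png",cv2.resize(I[120:255,200:440],None,fx=3.3,fy=3.3,interpolation=cv2.INTER_CUBIC))
    for e,c in blobs(I,(95,110,60),(103,255,255),100): print(n,np.round(e[0],1),np.round(plane(n,*e[0],.009)[:2],4))
```

```text
scene [236.3 369.6] [ 0.6272 -0.2042]
scene [308.  291.1] [ 0.6249 -0.011 ]
top [313.3 219.1] [ 0.4555 -0.0158]
top [231.8 160.3] [0.605  0.1851]
top [384.6 153.4] [ 0.622 -0.199]
top [307.7 154.3] [ 0.6202 -0.005 ]
```

View pics/endc.png

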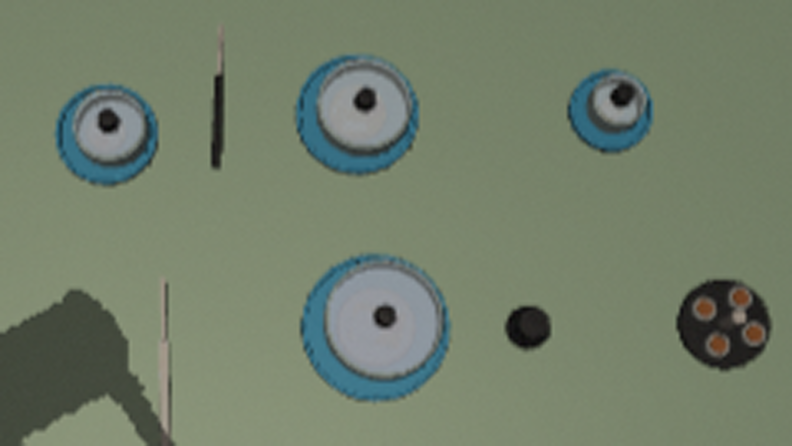

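View pics/end_scene.png

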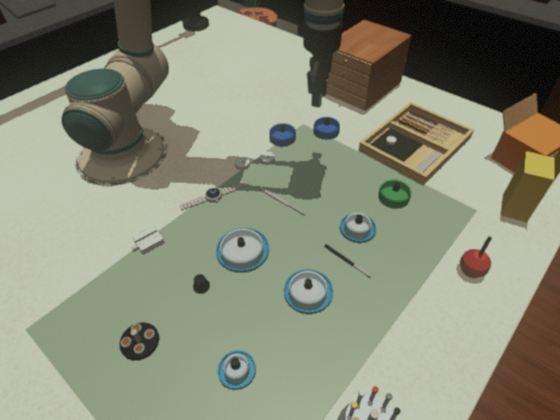

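All four covers are inside their rims. The contact heights put their lower edges 3.5–4.6 mm above the bench, which is on the floors. The trays, loupe and oil stand have not moved.

```bash
python3 -c "
from rig import job
print(job.sign_off())"
```

```text
the job is handed in; nothing more can be done
None
```

All four covers stand flat in the trays of their own size, with trays, eyeglass and oil stand unmoved in the final pictures; the job was handed in at about 36 s, and the hand-in returned no verdict.

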